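Lamp on, then hold the exposure key

TASK

Take a long-exposure picture with the microscope: with the fingertips or the outside of the fingers, push the toggle lever on the lamp unit all the way over, away from the robot, to switch the lamp on; only then press the round key gently all the way down, keep it down for about two seconds, let it come up and draw the hand well back from it. Do not touch the boxes with the square key and the bar key, pick nothing up, and leave the jar, the wooden block and the slide rack as they stand.

Things in the scene. Friction and masses are not known exactly. Their poses are not given: they have to be found in the camera images.
- lever (a joint): toggle lever angle in rad: 0 leans 0.5 rad from upright towards the unit's -x (towards the robot, off), 1.0 leans 0.5 rad to the unit's +x (on, hard stop); stays where it is left; moves at about 1 N at the tip
- lever_tip (a point): centre of the 18 mm steel ball on the end of the toggle lever, 60 mm from the pivot; the rod below it is 10 mm thick; moves with the lever
- lever_pivot (a point): the lever's hinge point on the lamp unit, fixed, 65 mm above the bench; the hinge axis is the unit's y
- lamp_unit: fixed grey lamp power unit, 120 (x) x 90 (y) x 55 mm high, origin at the centre of its underside, +x away from the robot, z up; the steel toggle lever stands in the middle of its top, on a dark block and barrel that reach up to 71 mm above the bench (barrel 18 mm across x, 26 mm along y; block 44 x 34 mm, top at 61 mm)
- round_key_box: fixed grey box 80 x 80 mm and 26 mm high, origin at the centre of its underside, z up; its key stands in the middle of the top: round, 36 mm diameter, black, flat top. This is the exposure key to press
- round_key (a joint): exposure key travel in m: 0 up, 0.008 fully down; springs back up by itself. The first 1.8 N do nothing, then 0.525 N per mm, 6 N fully down, where it meets a hard stop. It counts as pressed from 0.0055
- round_key_top (a point): centre of the flat top of the round key, 40 mm above the bench when up (14 mm above its box), 32 mm when fully down; moves with the key
- square_key_box: fixed grey box 80 x 80 mm and 26 mm high, origin at the centre of its underside, z up; its key stands in the middle of the top: square, 36 x 36 mm, black, top 40 mm above the bench. Not to be touched
- bar_key_box: fixed grey box 80 x 80 mm and 26 mm high, origin at the centre of its underside, z up; its key stands in the middle of the top: a bar 16 (x) x 60 (y) mm, black, top 40 mm above the bench. Not to be touched
- jar: loose small glass jar with white cap, 52 mm diameter, 70 mm high, origin at the centre of its underside, z up. Leave alone
- wood_block: loose dark wooden block, 35 x 70 x 55 mm high, origin at the centre of its underside, z up. Leave alone
- rack: loose blue slide rack, 40 x 90 x 30 mm high, origin at the centre of its underside, z up. Leave alone

How it is judged (in metres and radians):
On the way, in this order (a step that is already met when the one before it is completed fails the run):
1. the toggle lever is all the way over to on (value of joint lever above 0.9 rad), for 0.2 s.
2. the round key is kept pressed for 1.5 s (value of joint round_key above 0.0055 m), for 1.5 s.
3. the round key is let up again (value of joint round_key below 0.0015 m), for 0.2 s.
At the end, for the whole second after the job is handed in: lever over to on (above 0.9 rad of 1.0), round key up again (less than 1.5 mm down), the TCP more than 70 mm from the round key's top, and jar, block and rack upright (within 0.15 rad) and within 10 mm of where they stood (value of joint lever above 0.9 rad and value of joint round_key below 0.0015 m and distance between the grasp point and round_key_top above 0.07 m and distance of each of jar, wood_block, rack from where it was at the start of the episode below 0.01 m and angle between each of jar, wood_block, rack's own z axis and vertical below 0.15 rad); the robot touches nothing.
It fails at once if the round key is pressed (over 3 mm) while the lamp is not on (lever below 0.85 rad) (value of joint round_key above 0.003 m and value of joint lever below 0.85 rad).
It fails at once if the square-key box or its key is touched (over 0.5 N) (contact force between any of the fingers, the arm and square_key_box above 0.5 N).
It fails at once if the bar-key box or its key is touched (over 0.5 N) (contact force between any of the fingers, the arm and bar_key_box above 0.5 N).
It fails at once if the round key or its box is pressed with more than 25 N (contact force between any of the fingers, the arm and round_key_box above 25 N).
It fails at once if the jar, block or rack is moved over 10 mm, lifted or tipped (distance of any of jar, wood_block, rack from where it was at the start of the episode above 0.01 m or angle between any of jar, wood_block, rack's own z axis and vertical above 0.15 rad).
It also fails if it takes over 48 s, if anything falls off the work surface, if the arm or the gripper's body presses on something with over 40 N, if the wrist force passes 120 N, or if a joint passes its speed limit or range.

ROBOT

A 6-joint arm with a two-finger parallel gripper is mounted at the origin on the work surface. World frame = base frame: x ahead of the robot, y to its left, z up, the work surface at z = 0. Lengths are in mm, angles in rad, forces in N, time in s.
With the tool pointing down it reaches from about 325 to 925 mm from the base axis. Payload 3.1 kg.
Tool frame: the origin (TCP) lies between the finger pads, 19 mm behind the fingertips; this is the grasp point; z points along the fingers, y is the line along which they close (so a half turn about z gives the same grasp; the last joint's range is limited). The gripper opens to 85 mm and grips with 20 to 120 N. Pads are 22 mm wide; open, the fingers measure 114 mm over their backs; the gripper's body (76 mm by 85 mm) begins 54 mm behind the grasp point. The pads swing forward as they close: fully open they stand 13 mm farther back than shut.
Start: joints at [-1.365, 0.217, 1.613, -0, 1.311, -0.112], TCP at [195.32, -593.708, 250] pointing down, gripper open.
Joint ranges: [-2.75, 2.75], [-0.78, 2.1], [0.31, 2.55], [-1.13, 4.27], [0.13, 2.63], [-2.58, 2.58]. Speed limits (rad/s): [2.79, 2.79, 3.14, 3.14, 3.14, 3.14].

INTERFACE

Orientations are given as [roll, pitch, yaw] about the fixed x, y, z axes, in that order (R = Rz(yaw) Ry(pitch) Rx(roll)).
In Python, from station import r gives the robot as it stands.
- The arm moves only by the tool move_arm, never from a script. Its argument "targets" is text: rows parted by semicolons, each of 7 numbers parted by spaces: the shift along the tool's x, y, z as a fraction of full scale, then the turn, a rotation vector about the tool's x, y, z as a fraction of full scale, then the closure, from -1 (fully open) to 1 (shut). In form: x y z rx ry rz jaw; .... A call has 1 to 12 rows; each row shifts and turns the commanded pose from where the row before left it, along the tool's axes as they then stand; what a row does not reach is not made up. Full scale, the value 1, is 300 mm for a shift and 180 degrees for a turn. A row lasts 1/8 s, in which the tool goes at most 62.5 mm and 10.7 degrees, less where a joint would pass 70% of its speed; a pose out of reach is approached as far as the arm can. A call with a number of a shift or a turn outside -1 to 1 is refused whole. A call with a gripper value outside its range is refused whole. The fingers move at their own pace and stop on an object; "squeeze" is the grip in N (left out, the last holds). Time passes only in rows, so rows that do not move let the fingers close. It gives the time, the measured TCP pose, the force, the opening and the grip force at its end, in the units of the state.
- r.get_obs(): the state, without advancing time (a new reading comes with each control period).
- r.grab_frame(name): name is "scene" or "top" or "wrist"; returns a dict with "frame" (400x640x3 uint8, red, green, blue), "z_map" (400x640 float32, mm along the optical axis (not along the pixel's ray), 0 where there is no reading), "K" (3x3 intrinsics, pixels), "xyz" and "orientation" of the camera in the world; the wrist camera has in their place "mount" (4x4, takes a point from camera to tool coordinates, whose origin is the TCP and whose axes are the flange's). Camera axes: x right, y down, z forward; pixel columns grow to the right and rows downward; lengths in mm; the calibration is good to about 2 mm. A picture is of the moment at which its call begins: read the wrist's pose just before it.
- r.finish_job(): hands the job in; it is judged then, once.
The state is a dict: "time_s": time; "qpos": joint angles; "qvel": joint speeds; "effort": joint torques, N m; "ee_pos": TCP position; "tcp_rot": TCP orientation; "contact_force": force on the tool from outside, world axes, zero at the start; "wrist_torque": the same for the moment, N m; "width": opening from 0.0 (shut) to 1.0 (fully open); "gripper_force": force on a finger pad.
Only numpy, scipy, OpenCV 4.12 (cv2) and the standard library are available. Lean on these libraries where they do the work, as an engineer would, in place of code of your own. Each camera call takes 0.05 s, during which the arm holds its last target. There are 200 camera calls.

## Working session

There is one attempt and no reset: what is moved stays moved. The work goes in short steps, Python scripts to look and compute and a tool call to move; the robot and the scene stay as the last step left them, time stands still between calls to the robot, and variables do not carry over. Pictures are saved under pics/ and viewed, at most 10 in all, crops included, and the job is handed in when it is done.

Besides the shell and the picture viewer there is one more tool, called as a command line: name --argument value ..., lists and objects as JSON in quotes. move_arm: Moves the arm, as the interface text tells. Shift numbers are shares of 300 mm and turn numbers shares of 180 degrees, none past 1 either way. Its arguments: {"type":"object","properties":{"targets":{"type":"string"},"squeeze":{"type":"number"}},"required":["targets"]}

```bash
mkdir -p pics; cat > h.py <<'E'
import numpy as np, cv2, pickle
from scipy.spatial.transform import Rotation as R
from station import r
def cloud(f):
    z=f["z_map"].astype(float);K=np.array(f["K"]);v,u=np.mgrid[:400,:640]
    p=np.stack([(u-K[0,2])/K[0,0]*z,(v-K[1,2])/K[1,1]*z,z],-1)
    o=np.array(f["orientation"]); M=o if o.shape==(3,3) else R.from_euler('xyz',o).as_matrix()
    P=p@M.T+np.array(f["xyz"]); P[z==0]=np.nan
    return P
E
python3 - <<'E'
from h import *
o=r.get_obs();print(o["time_s"],o["ee_pos"],o["tcp_rot"],o["contact_force"],o["width"])
for n in("top","scene"):
    f=r.grab_frame(n);pickle.dump(f,open(n+".pkl","wb"));cv2.imwrite(f"pics/{n}0.png",f["frame"][...,::-1])
    print(n,f["xyz"],f["orientation"],np.array(f["K"]).tolist())
E
```

```text
0.0 [ 195.14724981 -592.93402571  248.66250924] [-3.13920012e+00 -2.49646006e-04  3.17809741e-01] [ 0.10269557  0.44708178 -0.26752431] 0.9986363302261071
top [421.58762058  17.96498392 905.42852856] [-2.93617587 -0.00471906 -1.58411662] [[416.02324139948473, 0.0, 319.1577153152959], [0.0, 416.02324139948473, 196.1920436254903], [0.0, 0.0, 1.0]]
scene [1187.98025319   11.52871825  827.61026801] [-2.45527676 -0.01751699  1.59237283] [[467.5013791650553, 0.0, 321.6070014604201], [0.0, 467.5013791650553, 199.26821544032143], [0.0, 0.0, 1.0]]
```

View pics/top0.png

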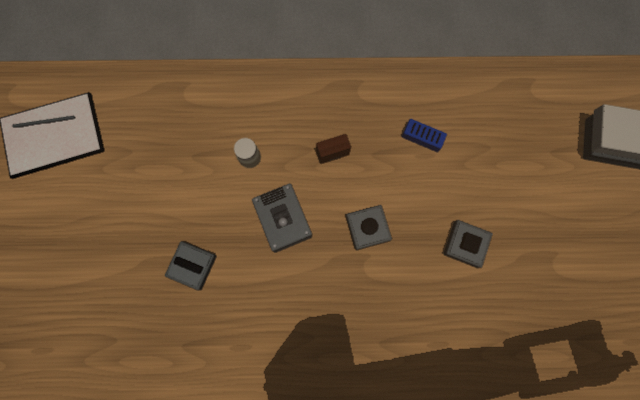

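View pics/scene0.png

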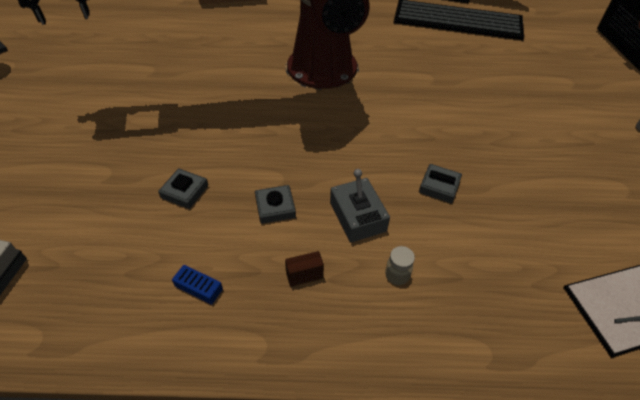

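The top view shows the lamp unit at about (282,217) with its lever ball at (283,222). The round key is at (369,227), the bar key at (190,265) and the square key at (470,243). The jar is at (246,150), the block at (333,148) and the rack at (425,135). The scene view shows the lever ball at (358,174).

```bash
python3 - <<'E'
from h import *
for n,bx in(("top",dict(lamp=(282,217,36),rk=(369,227,26),sq=(470,243,28),bar=(190,265,30),jar=(246,150,18),blk=(333,148,22))),("scene",dict(lamp=(360,205,42),rk=(275,203,24)))):
    f=pickle.load(open(n+".pkl","rb"));P=cloud(f);Z=P[...,2]
    for k,(u,v,w) in bx.items():
        s=np.zeros(Z.shape,bool);s[v-w:v+w,u-w:u+w]=1
        lo,hi={'lamp':(48,60),'jar':(60,80),'blk':(45,65)}.get(k,(19,31))
        m=s&(Z>lo)&(Z<hi);q=P[m][:,:2].astype(np.float32)
        (c,sz,a)=cv2.minAreaRect(q);print(n,k,np.round(c,1),np.round(sz,1),round(a,1),"z",np.median(Z[m]).round(1))
        if k in('lamp','rk'):
            m=s&(Z>(85 if k=='lamp' else 35));q=P[m]
            print("  high",len(q),q.mean(0).round(1),q.min(0).round(1),q.max(0).round(1))
            if k=='lamp':
                q=q[q[:,2]>q[:,2].max()-9]; print("  tip",q.mean(0).round(1),len(q))
    # black key centroid ray onto z=40
    u,v,w=bx['rk'];g=f["frame"].max(2)[v-w:v+w,u-w:u+w];m=(g<35).astype(np.uint8)
    nn,l,st,ce=cv2.connectedComponentsWithStats(m);print(" dark",[(st[i].tolist(),(ce[i]+[u-w,v-w]).round(1).tolist()) for i in range(1,nn) if st[i][4]>40])
    K=np.array(f["K"]);o=np.array(f["orientation"]);M=o if o.shape==(3,3) else R.from_euler('xyz',o).as_matrix()
    for i in range(1,nn):
        if st[i][4]>100:
            p=ce[i]+[u-w,v-w];d=M@np.linalg.solve(K,[*p,1]);x=np.array(f["xyz"]);print(" key",(x+d*(40-x[2])/d[2]).round(1))
E
```

```text
top lamp [557.8  90.5] [120.4  89.9] 21.8 z 53.7
  high 76 [536.8  81.9 122.3] [527.8  73.7  92. ] [551.9  89.6 129.7]
  tip [535.4  81.3 125.5] 65
top rk [537.7 -94.1] [80.3 80. ] 14.3 z 25.3
  high 219 [537.2 -94.1  38.4] [ 520.  -111.6   35. ] [554.2 -77.5  43.2]
top sq [ 499.2 -305.7] [80.8 80.9] 67.5 z 25.3
top bar [461.2 284.6] [80.8 80.1] 67.4 z 25.3
top jar [700.1 166.8] [44.8 45.1] 45.8 z 68.5
top blk [710.9 -20.9] [36.  70.7] 17.7 z 53.4
 dark [([18, 17, 10, 16, 45], [364.8, 224.0])]
scene lamp [558.4  91.2] [123.1  89.9] 22.3 z 55.1
  high 126 [544.2  84.9 112. ] [529.6  74.3  85.4] [555.8  93.1 130.9]
  tip [539.1  83.5 126.4] 46
scene rk [538.9 -92.8] [82.7 79.7] 14.3 z 26.9
  high 170 [539.9 -92.4  39.8] [ 520.6 -109.8   35.1] [555.2 -75.   43.6]
 dark [([16, 12, 16, 15, 196], [274.4, 198.1]), ([10, 33, 34, 11, 197], [277.8, 217.3])]
 key [543.  -91.5  40. ]
 key [594.9 -79.9  40. ]
```

move_arm --targets "0.1 -0.11 0 0 0 0 1; 0.1 -0.11 0 0 0 0 1; 0.1 -0.11 0 0 0 0 1; 0.1 -0.11 0 0 0 0 1; 0.1 -0.11 0 0 0 0 1; 0.1 -0.11 0 0 0 0 1; 0.1 -0.11 0 0 0 0 1; 0.1 -0.11 0 0 0 0 1; 0.1 -0.11 0 0 0 0 1; 0.1 -0.11 0 0 0 0 1; 0.1 -0.11 0 0 0 -0.01 1; 0 0 0 0 0 -0.01 1"

```text
time_s: 1.6
ee_pos: [395.6, -143.4, 249.5]
tcp_rot: [-3.141, 0.0, 0.387]
contact_force: [0.4, -1.4, -0.2]
width: 0.0
gripper_force: 0.0
```

```bash
cat > d.py <<'E'
from h import *
import sys
def to(t,yaw=0.381):
    o=r.get_obs();M=R.from_euler('xyz',o["tcp_rot"]).as_matrix()
    Rt=R.from_euler('xyz',[np.pi,0,yaw]).as_matrix()
    print(o["time_s"],o["ee_pos"].round(1),o["tcp_rot"].round(3),"F",o["contact_force"].round(1),"w",round(o["width"],2))
    print("shift",(M.T@(np.array(t)-o["ee_pos"])/300).round(4),"turn",(R.from_matrix(M.T@Rt).as_rotvec()/np.pi).round(4))
to([float(a) for a in sys.argv[1:4]],*[float(a) for a in sys.argv[4:]])
E
python3 d.py 498 67 250
```

```text
1.6 [ 395.6 -143.4  249.5] [-3.141  0.     0.387] F [ 0.4 -1.4 -0.2] w 0.0
shift [ 0.5805 -0.5206 -0.0012] turn [-0.0003  0.0001  0.0019]
```

move_arm --targets "0.097 -0.087 0 0 0 0 1; 0.097 -0.087 0 0 0 0 1; 0.097 -0.087 0 0 0 0 1; 0.097 -0.087 0 0 0 0 1; 0.097 -0.087 0 0 0 0 1; 0.096 -0.086 0 0 0 0 1; 0 0 0 0 0 0 1; 0 0 0 0 0 0 1"

```text
time_s: 2.6
ee_pos: [498.7, 63.0, 249.5]
tcp_rot: [3.141, 0.002, 0.38]
contact_force: [-1.5, -0.9, 1.1]
width: 0.002
gripper_force: 0.0
```

```bash
python3 d.py 498 67 108; python3 - <<'E'
from h import *
o=r.get_obs();e=o["ee_pos"]
f=r.grab_frame("scene");P=cloud(f)
d=P-e;m=(np.abs(d[...,:2]).max(-1)<45)&(P[...,2]>150)&(d[...,2]<5)
q=d[m];print(len(q),q.min(0),q.max(0),np.sort(q[:,2])[:10].round(1))
c,s=np.cos(.381),np.sin(.381)
print("unit-x",np.percentile(q[:,0]*c+q[:,1]*s,[2,50,98]),"unit-y",np.percentile(-q[:,0]*s+q[:,1]*c,[2,50,98]))
E
```

```text
2.6 [498.7  63.  249.5] [3.141e+00 2.000e-03 3.800e-01] F [-1.5 -0.9  1.1] w 0.0
shift [ 0.0034 -0.0135  0.4716] turn [ 0.0001  0.0005 -0.0002]
119 [  0.01980727 -14.11119228 -17.9147634 ] [14.83476863 15.0037366   4.9894892 ] [-17.9 -16.8 -16.7 -16.5 -15.4 -15.2 -14.7 -14.3 -14.1 -13.7]
unit-x [-4.46748304  9.02022845 13.7867475 ] unit-y [-13.83411869  -3.91011479  12.73591864]
```

move_arm --targets "0 -0.013 0.06 0 0 0 1; 0 0 0.08 0 0 0 1; 0 0 0.08 0 0 0 1; 0 0 0.08 0 0 0 1; 0 0 0.08 0 0 0 1; 0 0 0.06 0 0 0 1; 0 0 0.03 0 0 0 1; 0 0 0 0 0 0 1; 0 0 0 0 0 0 1"

```text
time_s: 3.78
ee_pos: [498.5, 67.7, 109.9]
tcp_rot: [3.141, -0.002, 0.381]
contact_force: [-0.4, -0.3, -0.2]
width: 0.0
gripper_force: 0.0
```

move_arm --targets "0.02 0 0 0 0 0 1; 0.03 0 0 0 0 0 1; 0.03 0 0 0 0 0 1; 0.03 0 0 0 0 0 1; 0.03 0 0 0 0 0 1; 0.03 0 0 0 0 0 1; 0.03 0 0 0 0 0 1; 0.025 0 0 0 0 0 1; 0.015 0 0 0 0 0 1; 0 0 0 0 0 0 1; 0 0 0 0 0 0 1"

```text
time_s: 5.15
ee_pos: [557.6, 92.0, 107.8]
tcp_rot: [-3.14, 0.02, 0.382]
contact_force: [-18.0, -8.9, 12.9]
width: -0.0
gripper_force: 11.6
```

```bash
python3 d.py 569 95.5 108
```

```text
5.15 [557.6  92.  107.8] [-3.14   0.02   0.382] F [-18.   -8.9  12.9] w -0.0
shift [ 0.0397  0.0033 -0.0015] turn [-0.0005  0.0064  0.0004]
```

```bash
python3 - <<'E'
from h import *
f=r.grab_frame("scene");P=cloud(f)
cv2.imwrite("pics/s2.png",cv2.resize(f["frame"][90:270,250:450,::-1],None,fx=3.5,fy=3.3,interpolation=cv2.INTER_CUBIC)[:600,:800])
d=P-[558,91,65];c,s=np.cos(.381),np.sin(.381);x=d[...,0]*c+d[...,1]*s;y=-d[...,0]*s+d[...,1]*c
m=(np.abs(y)<14)&(x<60)&(x>10)&(d[...,2]>15)&(d[...,2]<90)
for z in range(15,90,8):
    k=m&(d[...,2]>=z)&(d[...,2]<z+8);print(z,k.sum(),x[k].max().round(1) if k.any() else '',y[k][x[k].argmax()].round(1) if k.any() else '')
E
```

```text
15 4 16.5 -0.6
23 9 21.7 -1.5
31 16 23.9 -0.8
39 11 13.2 -5.8
47 30 37.3 2.4
55 60 38.4 -2.8
63 25 33.6 -3.5
71 35 14.4 -2.9
79 14 14.7 9.5
87 6 17.5 -13.8
```

View pics/s2.png

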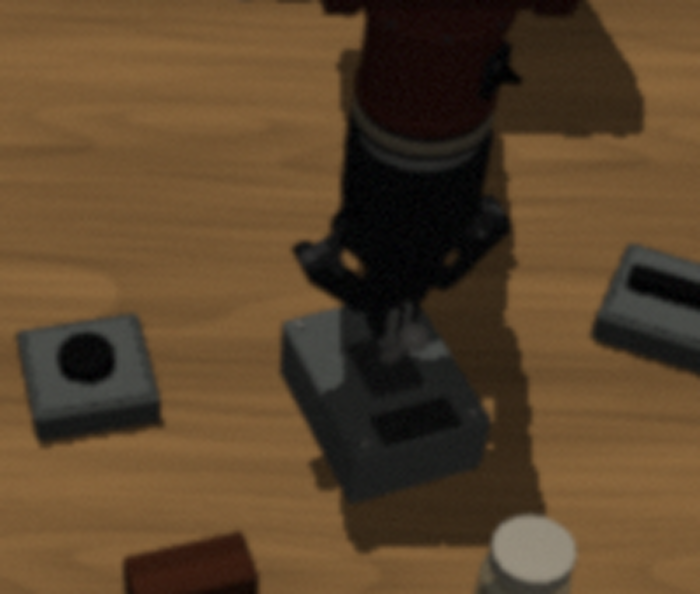

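The ball's front face is at unit x≈38 mm, which is where the hard stop puts it, so the lever is fully on. In the crop the ball is at about (405,330), leaning away from the robot. I'll back off next.

move_arm --targets "-0.03 0 0 0 0 0 1; -0.05 0 0 0 0 0 1; -0.08 0 0 0 0 0 1; -0.08 0 0 0 0 0 1; 0 0 -0.1 0 0 0 1; 0 0 -0.1 0 0 0 1; 0 0 0 0 0 0 1; 0 0 0 0 0 0 1"

```text
time_s: 6.2
ee_pos: [497.5, 67.8, 168.6]
tcp_rot: [-3.141, -0.0, 0.381]
contact_force: [-0.1, -0.0, 0.0]
width: 0.001
gripper_force: 0.0
```

```bash
python3 d.py 538 -93.5 100; python3 - <<'E'
from h import *
for n in("top","scene"):
    f=r.grab_frame(n);P=cloud(f)
    d=P-[558,91,65];c,s=np.cos(.381),np.sin(.381);x=d[...,0]*c+d[...,1]*s;y=-d[...,0]*s+d[...,1]*c
    m=(np.abs(y)<14)&(x<60)&(x>-30)&(d[...,2]>44)&(d[...,2]<70)
    print(n,m.sum(),np.percentile(x[m],[2,50,98]) if m.any() else '')
E
```

```text
6.2 [497.5  67.8 168.6] [-3.141 -0.     0.381] F [-0.1 -0.   0. ] w 0.0
shift [-0.0743  0.5494  0.2286] turn [-0.     -0.0001 -0.0001]
top 0 
scene 60 [23.31264731 32.5491394  38.03169055]
```

move_arm --targets "-0.012 0.09 0 0 0 0 1; -0.012 0.09 0 0 0 0 1; -0.012 0.09 0 0 0 0 1; -0.013 0.09 0 0 0 0 1; -0.013 0.1 0 0 0 0 1; -0.012 0.09 0 0 0 0 1; 0 0 0.06 0 0 0 1; 0 0 0.08 0 0 0 1; 0 0 0.06 0 0 0 1; 0 0 0.03 0 0 0 1; 0 0 0 0 0 0 1; 0 0 0 0 0 0 1"

```text
time_s: 7.8
ee_pos: [539.1, -93.7, 100.7]
tcp_rot: [3.141, -0.001, 0.381]
contact_force: [0.5, 0.2, -0.1]
width: -0.001
gripper_force: 0.0
```

```bash
python3 d.py 538 -93.5 64
```

```text
7.8 [539.1 -93.7 100.7] [ 3.141e+00 -1.000e-03  3.810e-01] F [ 0.5  0.2 -0.1] w -0.0
shift [-0.0032 -0.0022  0.1225] turn [ 0.0003 -0.0004 -0.    ]
```

move_arm --targets "-0.003 -0.002 0.04 0 0 0 1; 0 0 0.04 0 0 0 1; 0 0 0.03 0 0 0 1; 0 0 0.015 0 0 0 1; 0 0 0 0 0 0 1; 0 0 0 0 0 0 1"

```text
time_s: 8.55
ee_pos: [537.7, -93.6, 62.8]
tcp_rot: [3.141, -0.001, 0.381]
contact_force: [-0.0, 0.7, 0.2]
width: 0.0
gripper_force: 0.0
```

move_arm --targets "0 0 0.007 0 0 0 1; 0 0 0.007 0 0 0 1; 0 0 0.007 0 0 0 1; 0 0 0.005 0 0 0 1; 0 0 0 0 0 0 1; 0 0 0 0 0 0 1"

```text
time_s: 9.3
ee_pos: [537.6, -93.6, 55.0]
tcp_rot: [3.141, -0.0, 0.381]
contact_force: [-0.1, 0.1, 3.1]
width: 0.001
gripper_force: 1.8
```

move_arm --targets "0 0 0.006 0 0 0 1; 0 0 0.006 0 0 0 1; 0 0 0.006 0 0 0 1; 0 0 0.004 0 0 0 1; 0 0 0 0 0 0 1; 0 0 0 0 0 0 1"

```text
time_s: 10.05
ee_pos: [537.7, -93.6, 50.6]
tcp_rot: [-3.141, 0.001, 0.381]
contact_force: [-5.7, 1.6, 18.5]
width: -0.0
gripper_force: 9.2
```

Force is 18.5 N, so the key is on its stop. I'll ease off slightly and hold it.

move_arm --targets "0 0 -0.004 0 0 0 1; 0 0 0 0 0 0 1; 0 0 0 0 0 0 1; 0 0 0 0 0 0 1; 0 0 0 0 0 0 1; 0 0 0 0 0 0 1; 0 0 0 0 0 0 1; 0 0 0 0 0 0 1"

```text
time_s: 11.05
ee_pos: [537.7, -93.6, 50.7]
tcp_rot: [3.142, 0.0, 0.381]
contact_force: [-3.7, 2.0, 12.7]
width: -0.003
gripper_force: 6.0
```

move_arm --targets "0 0 0 0 0 0 1; 0 0 0 0 0 0 1; 0 0 0 0 0 0 1; 0 0 0 0 0 0 1; 0 0 0 0 0 0 1; 0 0 0 0 0 0 1; 0 0 0 0 0 0 1; 0 0 0 0 0 0 1"

```text
time_s: 12.05
ee_pos: [537.7, -93.6, 50.7]
tcp_rot: [3.141, 0.0, 0.381]
contact_force: [-2.3, 1.4, 12.0]
width: -0.005
gripper_force: 6.0
```

Held for about 2 s with the force steady near 12 N. Now I'll release and raise well clear.

move_arm --targets "0 0 -0.02 0 0 0 1; 0 0 -0.04 0 0 0 1; 0 0 -0.1 0 0 0 1; 0 0 -0.15 0 0 0 1; 0 0 -0.15 0 0 0 1; 0 0 -0.1 0 0 0 1; 0 0 0 0 0 0 1; 0 0 0 0 0 0 1; 0 0 0 0 0 0 1"

```text
time_s: 13.18
ee_pos: [535.8, -93.1, 214.9]
tcp_rot: [-3.139, 0.003, 0.381]
contact_force: [-0.6, -1.0, 0.3]
width: 0.002
gripper_force: 0.0
```

```bash
python3 - <<'E'
from h import *
o=r.get_obs();print(o["time_s"],o["ee_pos"],o["contact_force"])
f=r.grab_frame("scene");P=cloud(f)
d=P-[558,91,65];c,s=np.cos(.381),np.sin(.381);x=d[...,0]*c+d[...,1]*s;y=-d[...,0]*s+d[...,1]*c
m=(np.abs(y)<14)&(x<60)&(x>-30)&(d[...,2]>44)&(d[...,2]<70);print("lever",np.percentile(x[m],[2,50,98]))
m=(np.hypot(P[...,0]-538,P[...,1]+93)<14)&(P[...,2]<60);print("key z",np.median(P[m][:,2]))
print(r.finish_job())
E
```

```text
13.175 [535.82916064 -93.06189789 214.86108369] [-0.6265213  -1.02871362  0.30264556]
lever [24.02160231 32.32202053 37.0335899 ]
key z 40.04958928816825
the job is handed in; nothing more can be done
None
```

Job handed in at about 13 s: the lever is fully on, and the round key was held down for about 2 s and has come back up. The hand is about 175 mm above the key; no verdict was returned.

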